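Clear the pin tubes by cap colour, then set and lock the display stand's telescopic leg

ROBOT

A 6-joint arm with a two-finger parallel gripper is mounted at the origin on the work surface. World frame = base frame: x ahead of the robot, y to its left, z up, the work surface at z = 0. Lengths are in m, angles in rad, forces in N, time in s.
With the tool pointing down it reaches from about 0.35 to 0.775 m from the base axis. Payload 5.5 kg.
Tool frame: the origin (TCP) lies midway between the tips of the shut fingers; the grasp point (between the pads) lies 19 mm behind it; z points along the fingers, y is the line along which they close (so a half turn about z gives the same grasp; the last joint's range is limited). The gripper opens to 85 mm and grips with 20 to 120 N. Pads are 22 mm wide; open, the fingers measure 114 mm over their backs; the gripper's body (76 mm by 85 mm) begins 54 mm behind the grasp point. The pads swing forward as they close: fully open they stand 13 mm farther back than shut.
Start: joints at [-1.354, 0.313, 0.046, 1.304, 0, 1.431], TCP at [0.201, -0.539, 0.231] pointing down, gripper open.
Joint ranges: [-2.76, 2.76], [-0.86, 1.69], [-1.03, 1.26], [-2.2, 2.34], [-1.47, 1.5], [-3.14, 3.14]. Speed limits (rad/s): [2.57, 2.57, 3.14, 3.14, 3.14, 3.14].

INTERFACE

Orientations are given as a unit quaternion [w, x, y, z].
In Python, from workcell import env gives the robot as it stands. The module is installed in compiled form; this text tells all that it offers.
- The arm moves only by the tool servo_tool, never from a script. Its argument "increments" is a list of rows, each an object of numbers: "grip": the closure, from 0 (fully open) to 1 (shut); "x", "y", "z": the shift along the tool's x, y, z in mm; "roll": the turn about the tool's z in degrees. In form: [{"grip": .., "x": .., "y": .., "z": .., "roll": ..}, ...]. A call has 1 to 5 rows; each row shifts and turns the commanded pose from where the row before left it, along the tool's axes as they then stand; what a row does not reach is not made up. A row lasts 1/12 s, in which the tool goes at most 41.7 mm and 7.16 degrees, less where a joint would pass 70% of its speed; a pose out of reach is approached as far as the arm can. A call is refused whole if a number of a shift passes 41.7 or a number of a turn 7.16, either way. A call with a gripper value outside its range is refused whole. The fingers move at their own pace and stop on an object; "grip_force" is the grip in N (left out, the last holds). Time passes only in rows, so rows that do not move let the fingers close. It gives the time, the measured TCP pose, the force, the opening and the grip force at its end, in the units of the state.
- env.get_state(): the state, without advancing time (a new reading comes with each control period).
- env.read_camera(name): name is "side" or "top" or "wrist"; returns the picture (384x512x3 uint8, red, green, blue); there is no depth.
- env.get_calibration(name): a dict with "vertical_fov" (degrees; the focal length in pixels is half the picture's height over the tangent of half this angle, whatever the lens; pixels are square), "cx", "cy" (the principal point, pixels), "rvec" (rotation vector, rad) and "tvec" (3), from world to camera coordinates, as OpenCV has them; the wrist camera has in their place "tool_from_camera" (4x4, takes a point from camera to tool coordinates, whose origin is the TCP and whose axes are the flange's). Camera axes: x right, y down, z forward; pixel columns grow to the right and rows downward; lengths in m; the calibration is good to about 2 mm. A picture is of the moment at which its call begins: read the wrist's pose just before it. get_calibration takes no time and is no camera call.
- env.hand_in(): hands the job in; it is judged then, once.
The state is a dict: "clock": time; "joint_pos": joint angles; "qvel": joint speeds; "tau": joint torques, N m; "tcp_pos": TCP position; "orientation": TCP orientation; "wrist_force": force on the tool from outside, world axes, zero at the start; "ft_torque": the same for the moment, N m; "finger_gap": finger opening in m; "grip_force": force on a finger pad.
Only numpy, scipy, OpenCV 4.12 (cv2) and the standard library are available. Lean on these libraries where they do the work, as an engineer would, in place of code of your own. Each camera call takes 0.05 s, during which the arm holds its last target. There are 200 camera calls.

TASK

Two pin tubes stand in the way of the display stand's telescopic leg: stand each one upright in the tray of its cap's colour. Then, with the yellow cam lever still open, push the leg out along its cradle until its orange pointer is on the green length mark, and while holding it there squeeze the lever fully shut against the steel grip plate. Finish still gripping the lever and plate with the leg at the mark (do not let go), and leave the other things on the cart where they are.

Things in the scene. Friction and masses are not known exactly. Their poses are not given: they have to be found in the camera images.
- cradle: Grey setting cradle screwed to the cart top: bed plate x -125..275, y -63..+47 mm, 12 mm thick. Origin on the cart top, z up; the leg slides out along its +x. A dark anchor block at x -125..-91 mm (62 mm high) carries a fixed steel tube along x, axis 32 mm above the cart top, on which the leg slides.
- leg (a joint): How far the leg is out along the cradle's +x, m: 0 = fully in (start), 0.13 = stop. A spring always draws it back (3 N at 0, 5.6 N at 0.13), also with the lever shut: it runs back when let go. At 0 its black rubber foot (32 mm across, axis 32 mm high) reaches to x = +110 mm in the cradle.
- grip (a point): Black collar on the leg's rear end, carries plate, stop and lever. Axes and origin are the cradle's when leg is 0 (z from the cart top); it moves with the leg. Collar block x -69..+13, y -17..+17, top z 46 mm. On it an upright steel grip plate x -61..+1, y +2..+10, up to z 88 mm, and across its front end a black cross stop x +1..+9, y -52..+52, up to z 84 mm.
- stop_face (a point): Middle of the cross stop's rear face, at x +1, y 0, z 70 mm in the grip's frame; axes the cradle's. Fingers either side of plate and lever, just behind this face and above the collar block, can push it forward along +x with their sides; closing them along y then squeezes lever and plate together.
- lever (a joint): Yellow cam lever, rad: 0 = shut flat along the plate, starts 0.26 to 0.34 open, stop 0.36. Turns on an upright pin at x -60, y -6 mm in the grip's frame; free end towards the stop, opens to -y. Stays where left; friction 0.12 N m (3 N at the free end). Shut, lever and plate are 20 mm thick together (y -10..+10); open at 0.34 the free end's outside is at about y -28 mm.
- lever_tip (a point): Outer side of the lever's free end, 54 mm from its pin, 70 mm above the cart top. The lever is 8 mm thick, 36 mm high, z 50..86 mm above the cart top.
- pointer (a point): Free end of the orange pointer, a 4 mm bar on the -y side of the leg just ahead of the cross stop, at x +20, y -40, z 26 mm in the grip's frame.
- mark: Green length mark, a block 10 mm long (along the cradle's x), 18 mm wide, 8 mm high, fixed on the bed beside the pointer's path, 50 to 100 mm beyond the pointer's start. Origin at the middle of its underside; axes the cradle's. The pointer is on the mark when it is within 5 mm of the mark's middle along x.
- red_tube: Aluminium pin tube with a red cap, upright on the cradle's bed ahead of the leg's foot, 60 mm tall, body 20 mm and cap (the top 24 mm) 22 mm in diameter, about 40 g. Origin at the centre of its underside, z along the tube.
- blue_tube: The same with a blue cap.
- red_tray: Red tray held fast on the cart top, 80 x 90 mm, walls 20 mm high and 4 mm thick, floor 4 mm thick. Origin at the centre of its underside on the cart top.
- blue_tray: The same, in blue.
- jar_funnel: Green glass jar with a dented copper funnel in its mouth, 116 mm across the funnel, 155 mm tall. Leave alone. Origin under its centre.
- loupe: Brass loupe, 38 mm across, 34 mm tall. Leave alone.
- bezel: Black resin watch bezel, a ring 42 mm across, 7 mm high. Leave alone.
- screwdriver: Small cork-handled screwdriver lying flat, 150 mm long, 22 mm thick. Leave alone.
- bracelet0: Steel link bracelet, a closed ring 70 mm across, 16 mm high, the lowest of a stack of three. Leave alone.
- bracelet1: Steel link bracelet, a closed ring 70 mm across, 16 mm high, the middle of a stack of three. Leave alone.
- bracelet2: Steel link bracelet, a closed ring 70 mm across, 16 mm high, the top of a stack of three. Leave alone.
Mind the look-alikes: they are no part of the job. What is shaped like the blue_tube but turquoise or white is not meant. Leave any turquoise look-alike of the red_tube alone.

How it is judged:
On the way, in this order (a step that is already met when the one before it is completed fails the run):
1. both tubes stand upright, let go, each in the tray of its cap's colour (x of red_tube in the frame of red_tray between -0.032 and 0.032 m and y of red_tube in the frame of red_tray between -0.037 and 0.037 m and z of red_tube in the frame of red_tray below 0.01 m and angle between each of red_tube, blue_tube's own z axis and vertical below 0.2 rad and x of blue_tube in the frame of blue_tray between -0.032 and 0.032 m and y of blue_tube in the frame of blue_tray between -0.037 and 0.037 m and z of blue_tube in the frame of blue_tray below 0.01 m and contact force between each of red_tube, blue_tube and the fingers below 0.05 N), for 0.2 s.
2. the leg is out with its pointer on the green mark, the lever still open (x of pointer in the frame of mark between -0.005 and 0.005 m and value of joint lever above 0.15 rad), for 0.2 s.
3. the lever is squeezed shut with the pointer still on the mark (x of pointer in the frame of mark between -0.005 and 0.005 m and value of joint lever below 0.08 rad and contact force between leg and the fingers above 3 N), for 0.2 s.
At the end, for the whole second after the job is handed in: The fingers still press on the grip (more than 3 N), the lever is shut (under 0.08 rad), the pointer is within 5 mm of the middle of the green mark along the cradle, and each tube stands upright (within 0.2 rad) and still on the floor of the tray of its cap's colour (all of step 3 and x of red_tube in the frame of red_tray between -0.032 and 0.032 m and y of red_tube in the frame of red_tray between -0.037 and 0.037 m and z of red_tube in the frame of red_tray below 0.01 m and angle between each of red_tube, blue_tube's own z axis and vertical below 0.2 rad and x of blue_tube in the frame of blue_tray between -0.032 and 0.032 m and y of blue_tube in the frame of blue_tray between -0.037 and 0.037 m and z of blue_tube in the frame of blue_tray below 0.01 m and linear speed of each of red_tube, blue_tube below 0.03 m/s); the arm keeps its last pose, push and grip.
It fails at once if a bystander is moved more than 25 mm (distance of any of jar_funnel, loupe, bezel, screwdriver, bracelet0, bracelet1, bracelet2 from where it was at the start of the episode above 0.025 m).
It also fails if it takes over 58 s, if anything falls off the work surface, if the arm or the gripper's body presses on something with over 40 N, if the wrist force passes 120 N, or if a joint passes its speed limit or range.

## Working session

There is one attempt and no reset: what is moved stays moved. The work goes in short steps, Python scripts to look and compute and a tool call to move; the robot and the scene stay as the last step left them, time stands still between calls to the robot, and variables do not carry over. Pictures are saved under pics/ and viewed, at most 10 in all, crops included, and the job is handed in when it is done.

Besides the shell and the picture viewer there is one more tool, called after "Call:" as name([rows], argument=value, ...), one row to a line, values as JSON. servo_tool: Moves the arm, as the interface text tells. Its arguments: {"type":"object","properties":{"increments":{"type":"array"},"grip_force":{"type":"number"}},"required":["increments"]}

```bash
mkdir -p pics; cat > h.py <<'E'
from workcell import env
import numpy as np, cv2
from scipy.spatial.transform import Rotation as R
def cam(n):
    c=env.get_calibration(n); f=192/np.tan(np.radians(c["vertical_fov"])/2)
    if n=="wrist":
        s=env.get_state(); q=s["orientation"]; T=np.eye(4)
        T[:3,:3]=R.from_quat([q[1],q[2],q[3],q[0]]).as_matrix(); T[:3,3]=s["tcp_pos"]
        M=T@np.array(c["tool_from_camera"]); return f,c["cx"],c["cy"],M[:3,:3],M[:3,3]
    Rm=cv2.Rodrigues(np.array(c["rvec"],float))[0]; t=np.array(c["tvec"],float).ravel()
    return f,c["cx"],c["cy"],Rm.T,-Rm.T@t
def shot(n,fn=None):
    C=cam(n); im=np.array(env.read_camera(n))
    if fn: cv2.imwrite("pics/"+fn,im[:,:,::-1])
    return C,im
def onz(C,u,v,z):
    f,cx,cy,Rm,o=C; d=Rm@np.array([(u-cx)/f,(v-cy)/f,1]); return o+d*(z-o[2])/d[2]
def proj(C,p):
    f,cx,cy,Rm,o=C; q=Rm.T@(np.array(p)-o); return cx+f*q[0]/q[2],cy+f*q[1]/q[2]
E
python3 - <<'E'
from h import *
s=env.get_state();print(s)
for n in("top","side"):
    C,im=shot(n,n+"0.png"); print(n,env.get_calibration(n),C[4])
a=cv2.imread("pics/top0.png");b=cv2.imread("pics/side0.png")
print(env.get_calibration("wrist"))
E
```

```text
{'clock': 0.0, 'joint_pos': array([-1.35355757e+00,  3.14017774e-01,  4.49397768e-02,  1.30354393e+00,
        2.58771603e-05,  1.43116453e+00]), 'qvel': array([ 0.00067184,  0.0002189 ,  0.0024493 ,  0.00177742, -0.0009513 ,
       -0.00044819]), 'tau': array([ 1.45414247e-04, -4.80626643e+01,  2.98533440e+01,  1.95015944e-02,
       -4.05366825e-05, -1.57011321e-06]), 'tcp_pos': array([ 0.20074394, -0.53828118,  0.23038292]), 'orientation': array([-9.12614559e-04,  9.84122212e-01,  1.77489826e-01, -2.24820838e-05]), 'wrist_force': array([-0.49303733,  1.54701113,  0.3280839 ]), 'ft_torque': array([-0.0063666 ,  0.00427076,  0.03090956]), 'grip_force': 0.0, 'finger_gap': 0.08526527254305895}
top {'vertical_fov': 47.507890186799564, 'cx': 254.27375054276166, 'cy': 188.18194995575396, 'rvec': array([ 2.15264378, -2.13788102,  0.1951872 ]), 'tvec': array([-0.04116762,  0.50432979,  1.19739003])} [ 0.30402786 -0.01495149  1.26377597]
side {'vertical_fov': 53.86535626851018, 'cx': 258.7646198385356, 'cy': 191.07694558194316, 'rvec': array([ 0.76772866, -2.35982781,  1.36538629]), 'tvec': array([0.38135444, 0.22440584, 0.77467561])} [-0.01944488  0.67732574  0.58031304]
{'vertical_fov': 71.36629548466226, 'cx': 258.68779732934405, 'cy': 191.1784009558338, 'tool_from_camera': array([[ 9.86657446e-04, -9.51184221e-01, -3.08622106e-01,
         7.87525251e-02],
       [ 9.99999450e-01,  1.04830768e-03, -3.39470969e-05,
         1.18959275e-04],
       [ 3.55820868e-04, -3.08621903e-01,  9.51184732e-01,
        -1.42350083e-01],
       [ 0.00000000e+00,  0.00000000e+00,  0.00000000e+00,
         1.00000000e+00]])}
```

View pics/top0.png

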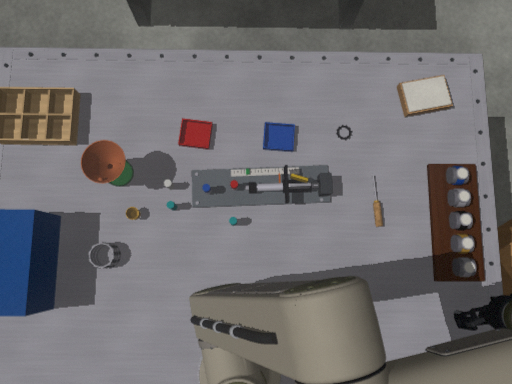

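View pics/side0.png

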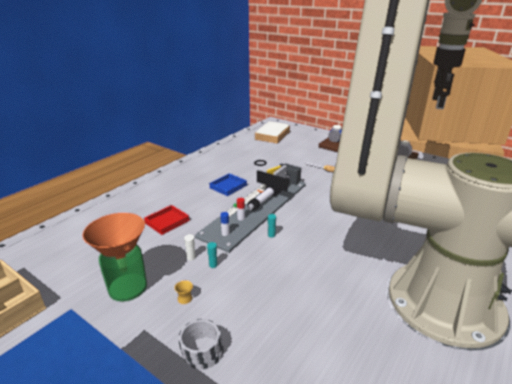

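The top view shows the cradle at about (192..332, 168..205), with its leg pointing image-left.

| Wanted | Chosen pixel | Could be mistaken for |
|---|---|---|
| red_tube | (235,184) | turquoise (233,221) |
| blue_tube | (207,188) | turquoise (171,205), white (168,183) |

The other things I need are the red tray at (197,134), the blue tray at (279,137), the mark at about (249,171) and the yellow lever at about (298,178).

```bash
python3 - <<'E'
from h import *
C,_=cam("top"),0
im=cv2.imread("pics/top0.png"); hsv=cv2.cvtColor(im,cv2.COLOR_BGR2HSV)
def blobs(name,lo,hi,z,roi=(150,110,350,230)):
    m=cv2.inRange(hsv,np.array(lo),np.array(hi)); k=np.zeros_like(m); k[roi[1]:roi[3],roi[0]:roi[2]]=1; m*=k
    n,l,st,ce=cv2.connectedComponentsWithStats(m)
    for i in range(1,n):
        if st[i,4]>6:
            pts=np.argwhere(l==i)[:,::-1].astype(np.float32); print(name,ce[i].round(1),st[i,4],onz(C,*ce[i],z).round(3)[:2],[x for x in cv2.minAreaRect(pts)])
blobs("red",(0,150,80),(6,255,255),.02); blobs("red2",(172,150,80),(180,255,255),.02)
blobs("blue",(105,150,60),(125,255,255),.02)
blobs("green",(50,120,50),(75,255,255),.02)
blobs("yel",(18,140,100),(32,255,255),.07)
blobs("or",(7,150,100),(17,255,255),.03)
blobs("cradle",(90,20,50),(115,110,130),.012)
for p in((332,168),(193,206),(192,171),(331,202),(235,184),(207,188)): print(p,onz(C,*p,.012 if p[1] in(168,206,171,202) else .06).round(3))
crop=cv2.resize(im[115:235,150:350],(800,480),interpolation=cv2.INTER_CUBIC); cv2.imwrite("pics/c1.png",crop)
E
```

```text
red [183.1 120.1] 9 [0.71  0.173] [(183.00001525878906, 120.00001525878906), (2.8284268379211426, 5.656853675842285), 45.0]
red [196.7 134.1] 569 [0.668 0.132] [(194.74615478515625, 133.03077697753906), (30.01640510559082, 25.675189971923828), 7.125016689300537]
red [233.5 183.9] 37 [0.52  0.022] [(234.0, 184.0), (6.0, 6.0), 90.0]
blue [265. 126.] 7 [ 0.695 -0.069] [(265.0, 126.0), (6.0, 0.0), -90.0]
blue [271.5 123. ] 8 [ 0.704 -0.088] [(271.5, 123.0), (7.0, 0.0), 180.0]
blue [280.4 137.2] 607 [ 0.661 -0.115] [(278.54705810546875, 136.3882293701172), (29.528154373168945, 24.92636489868164), 4.39870548248291]
blue [284.5 124. ] 8 [ 0.702 -0.127] [(284.5, 124.0), (7.0, 0.0), 180.0]
blue [264. 137.] 11 [ 0.661 -0.066] [(264.0, 137.0), (10.0, 0.0), -90.0]
blue [205.8 187.5] 38 [0.509 0.102] [(205.80003356933594, 187.60000610351562), (6.260990142822266, 6.260990142822266), 63.43495178222656]
green [247.4 170.8] 11 [ 0.559 -0.018] [(247.0, 171.0), (4.0, 2.0), 90.0]
yel [299.  176.8] 51 [ 0.533 -0.162] [(299.056640625, 176.80189514160156), (17.0327091217041, 2.8845713138580322), 15.9453954
[... 2244 characters left out ...]
3.0384826660156, 197.8076934814453), (6.275716304779053, 1.17669677734375), 11.309932708740234]
cradle [325.6 198.4] 19 [ 0.481 -0.246] [(325.5, 198.5), (5.0, 7.0), 90.0]
cradle [173.8 207. ] 32 [0.453 0.193] [(173.6465606689453, 205.99139404296875), (6.95924186706543, 8.66622543334961), 23.198591232299805]
cradle [194.  203.9] 7 [0.462 0.135] [(194.00003051757812, 204.00003051757812), (4.242640495300293, 1.4142134189605713), 45.0]
cradle [233.2 223.5] 14 [0.406 0.022] [(233.0, 223.0), (4.0, 8.0), 90.0]
(332, 168) [ 0.572 -0.267  0.012]
(193, 206) [0.456 0.138 0.012]
(192, 171) [0.559 0.144 0.012]
(331, 202) [ 0.471 -0.261  0.012]
(235, 184) [0.513 0.017 0.06 ]
(207, 188) [0.501 0.095 0.06 ]
```

View pics/c1.png

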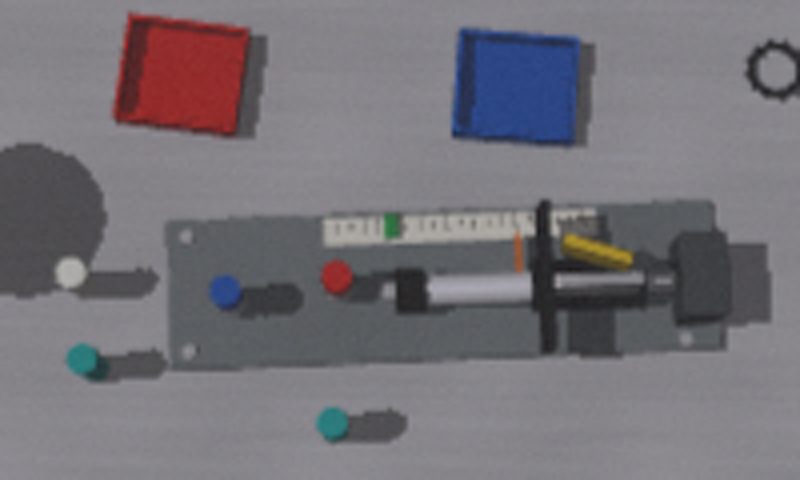

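The crop confirms the choices: red cap at crop (337,277) and blue cap at (225,292), both on the bed. The lookalikes stand off the cradle. Next I'll fit the cradle and plan the reach.

```bash
cat >> h.py <<'E'
def theta():
    q=env.get_state()["orientation"]; return np.degrees(2*np.arctan2(q[2],q[1]))
def plan(p,th):
    "rows for a straight move to p with tool-x heading th (deg), shift applied in the axes before each row's turn"
    s=env.get_state(); d=np.array(p)-s["tcp_pos"]; t0=theta(); dt=(th-t0+180)%360-180
    n=int(max(np.ceil(np.linalg.norm(d)*1000/41),np.ceil(abs(dt)/7.1),1)); 
    for i in range(n):
        a=np.radians(t0+dt*i/n); g=d/n*1000
        print(i+1,dict(x=round(g[0]*np.cos(a)+g[1]*np.sin(a),1),y=round(g[0]*np.sin(a)-g[1]*np.cos(a),1),z=round(-g[2],1),roll=round(-dt/n,2)))
E
python3 - <<'E'
from h import *
C=cam("top")
cr=[(167,222,275,-63),(713,200,-125,-63),(727,347,-125,47),(168,370,275,47)]
W=[onz(C,150+u/4,115+v/4,.012)[:2]*1000 for u,v,_,_ in cr]; L=[c[2:] for c in cr]
z=np.array([complex(*w) for w in W]); l=np.array([complex(*x) for x in L])
r=np.vdot(l-l.mean(),z-z.mean()); a=np.angle(r); o=z.mean()-np.exp(1j*a)*l.mean()
print("cradle deg",np.degrees(a),"origin",o,"scale",abs(r)/np.vdot(l-l.mean(),l-l.mean()).real,abs(z-o-np.exp(1j*a)*l))
for n,u,v,h in(("mark",391,225,.02),("pointer",519,235,.026),("red",337,277,.072),("blue",225,292,.072),("redtray",182,76,.02),("bluetray",517,88,.02)):
    w=onz(C,150+u/4,115+v/4,h)*1000; print(n,w.round(),np.exp(-1j*a)*(complex(w[0],w[1])-o))
print(theta()); plan([.51,.02,.19],90)
E
```

```text
cradle deg 92.86774380468798 origin (511.6649222967446-133.74407007685045j) scale 1.0057108198479288 [0.82022716 0.46825738 2.5443155  2.29507506]
mark [558. -19.  20.] (112.42704543758894-51.86898358629419j)
pointer [ 550. -112.   26.] (20.277468235086758-39.49737688744125j)
red [510.  18.  72.] (152.0401941805502-6.107975473664725j)
blue [499.  96.  72.] (229.6731155600308+1.2012981454745209j)
redtray [668. 136.  20.] (261.2536730021454-169.78331003042476j)
bluetray [ 662. -111.   20.] (15.240381608687413-151.01678861589528j)
20.443962286437053
1 {'x': np.float64(30.3), 'y': np.float64(-25.9), 'z': np.float64(2.5), 'roll': np.float64(-4.35)}
2 {'x': np.float64(32.2), 'y': np.float64(-23.6), 'z': np.float64(2.5), 'roll': np.float64(-4.35)}
3 {'x': np.float64(33.9), 'y': np.float64(-21.1), 'z': np.float64(2.5), 'roll': np.float64(-4.35)}
4 {'x': np.float64(35.4), 'y': np.float64(-18.4), 'z': np.float64(2.5), 'roll': np.float64(-4.35)}
5 {'x': np.float64(36.7), 'y': np.float64(-15.7), 'z': np.float64(2.5), 'roll': np.float64(-4.35)}
6 {'x': np.float64(37.8), 'y': np.float64(-12.9), 'z
[... 331 characters left out ...]
64(-4.35)}
10 {'x': np.float64(39.9), 'y': np.float64(-1.0), 'z': np.float64(2.5), 'roll': np.float64(-4.35)}
11 {'x': np.float64(39.8), 'y': np.float64(2.0), 'z': np.float64(2.5), 'roll': np.float64(-4.35)}
12 {'x': np.float64(39.6), 'y': np.float64(5.0), 'z': np.float64(2.5), 'roll': np.float64(-4.35)}
13 {'x': np.float64(39.1), 'y': np.float64(8.0), 'z': np.float64(2.5), 'roll': np.float64(-4.35)}
14 {'x': np.float64(38.4), 'y': np.float64(11.0), 'z': np.float64(2.5), 'roll': np.float64(-4.35)}
15 {'x': np.float64(37.4), 'y': np.float64(13.8), 'z': np.float64(2.5), 'roll': np.float64(-4.35)}
16 {'x': np.float64(36.3), 'y': np.float64(16.6), 'z': np.float64(2.5), 'roll': np.float64(-4.35)}
```

Call:
servo_tool([
  {"grip": 0,"x": 30,"y": -26,"z": 2.5,"roll": -4.5},
  {"grip": 0,"x": 32,"y": -24,"z": 2.5,"roll": -4.5},
  {"grip": 0,"x": 34,"y": -21,"z": 2.5,"roll": -4.5},
  {"grip": 0,"x": 35,"y": -18,"z": 2.5,"roll": -4.5},
  {"grip": 0,"x": 37,"y": -16,"z": 2.5,"roll": -4.5},
])

```text
clock: 0.52
tcp_pos: [0.2963, -0.3619, 0.2182]
orientation: [-0.0, 0.93, 0.367, 0.0]
wrist_force: [0.9, -0.0, -0.8]
finger_gap: 0.0854
grip_force: 0.0
```

Call:
servo_tool([
  {"grip": 0,"x": 38,"y": -13,"z": 2.5,"roll": -4.5},
  {"grip": 0,"x": 38.5,"y": -10,"z": 2.5,"roll": -4.5},
  {"grip": 0,"x": 39,"y": -7,"z": 2.5,"roll": -4.5},
  {"grip": 0,"x": 39.5,"y": -4,"z": 2.5,"roll": -4.5},
  {"grip": 0,"x": 40,"y": -1,"z": 2.5,"roll": -4.5},
])

```text
clock: 0.93
tcp_pos: [0.3895, -0.1857, 0.206]
orientation: [-0.0, 0.84, 0.542, -0.0]
wrist_force: [1.7, 0.3, -0.3]
finger_gap: 0.0854
grip_force: 0.0
```

Call:
servo_tool([
  {"grip": 0,"x": 40,"y": 2,"z": 2.5,"roll": -4.5},
  {"grip": 0,"x": 39.5,"y": 5,"z": 2.5,"roll": -4.5},
  {"grip": 0,"x": 39,"y": 8,"z": 2.5,"roll": -4.5},
  {"grip": 0,"x": 38,"y": 11,"z": 2.5,"roll": -4.5},
  {"grip": 0,"x": 37,"y": 14,"z": 2.5,"roll": -4.5},
])

```text
clock: 1.35
tcp_pos: [0.4806, -0.0088, 0.1935]
orientation: [-0.0, 0.718, 0.696, -0.0]
wrist_force: [0.2, -0.7, -0.8]
finger_gap: 0.0853
grip_force: 0.0
```

Call:
servo_tool([
  {"grip": 0,"x": 36,"y": 16,"z": 2.5,"roll": -4.5},
  {"grip": 0},
  {"grip": 0},
])

```text
invalid input at $.increments[1]: expected keys grip, x, y, z, roll
```

Call:
servo_tool([
  {"grip": 0,"x": 30,"y": 30,"z": 2.5,"roll": -4.5},
  {"grip": 0,"x": 0,"y": 0,"z": 0,"roll": 0},
])

```text
clock: 1.52
tcp_pos: [0.5143, 0.0221, 0.1901]
orientation: [0.0, 0.689, 0.725, 0.001]
wrist_force: [1.0, -0.9, 0.1]
finger_gap: 0.0852
grip_force: 0.0
```

```bash
python3 - <<'E'
from h import *
C,im=shot("wrist","w1.png"); print(env.get_state()["tcp_pos"],theta())
for p in((.510,.018,.072),(.499,.096,.072),(.558,-.019,.02)): print(proj(C,p))
E
```

```text
[0.51226879 0.02021193 0.19016518] 92.76718406192755
(np.float64(254.29927506764085), np.float64(189.8724901494864))
(np.float64(246.51850598543376), np.float64(109.60358808897519))
(np.float64(291.803875685581), np.float64(207.42616041014858))
```

View pics/w1.png

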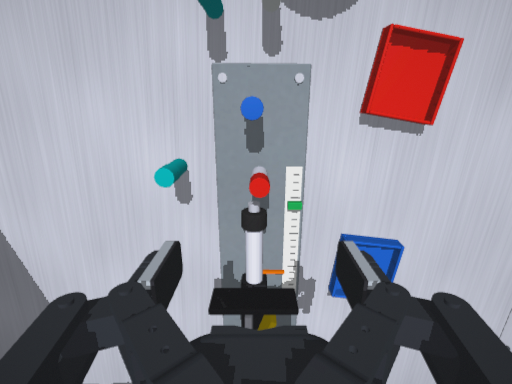

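The wrist view agrees with the top view: red cap (260,186), blue cap (252,107), mark (294,205), pointer tip (282,272), red tray (411,75), blue tray (367,267).

```bash
python3 - <<'E'
from h import *
C=cam("wrist"); im=cv2.imread("pics/w1.png"); hsv=cv2.cvtColor(im,cv2.COLOR_BGR2HSV)
o=complex(.5117,-.1337); a=np.radians(92.87)
def big(lo,hi,roi):
    m=cv2.inRange(hsv,np.array(lo),np.array(hi)); k=np.zeros_like(m); x0,y0,x1,y1=roi; k[y0:y1,x0:x1]=1; m*=k
    n,l,st,ce=cv2.connectedComponentsWithStats(m); i=1+st[1:,4].argmax(); return st[i],ce[i],np.argwhere(l==i)[:,::-1]
for n,lo,hi,roi in(("red",(0,130,80),(8,255,255),(235,160,285,210)),("blue",(105,130,60),(125,255,255),(230,85,275,130))):
    st,ce,_=big(lo,hi,roi); u=st[0]+(st[2]-1)/2; v=st[1]+st[3]-.5-st[2]/2
    print(n,st,ce,(u,v),onz(C,u,v,.072))
st,ce,_=big((50,120,50),(75,255,255),(280,190,310,220)); w=onz(C,st[0]+(st[2]-1)/2,st[1]+st[3]-1,.012); w2=onz(C,*ce,.02); print("mark",st,w2,np.exp(-1j*a)*(complex(*w2[:2])-o))
st,ce,_=big((5,150,120),(17,255,255),(255,260,290,285)); w=onz(C,st[0]+st[2]-1,ce[1],.028); print("ptr",st,w,np.exp(-1j*a)*(complex(*w[:2])-o))
for n,lo,hi,roi in(("redtray",(0,130,60),(8,255,255),(350,10,480,140)),("bluetray",(105,130,50),(125,255,255),(320,225,410,305))):
    _,ce,p=big(lo,hi,roi); h=cv2.minAreaRect(p.astype(np.float32)); print(n,ce,h,onz(C,*h[0],.015))
E
```

```text
red [249 173  21  25 408] [259.19852941 185.14705882] (np.float64(259.0), np.float64(187.0)) [0.51228212 0.01922117 0.072     ]
blue [241  96  23  25 431] [251.70765661 107.88399072] (np.float64(252.0), np.float64(109.0)) [0.50199883 0.09477451 0.072     ]
mark [288 201  14   9 123] [ 0.55839823 -0.01795238  0.02      ] (0.11326425852914752-0.0524351387383719j)
ptr [263 270  21   4  83] [ 0.55047293 -0.1095074   0.028     ] (0.022220894278060597-0.039935624338417706j)
redtray [410.29515169  73.60008506] ((411.5320739746094, 75.00882720947266), (80.07786560058594, 98.19427490234375), 15.422159194946289) [0.67329225 0.13800456 0.015     ]
bluetray [379.45931142 251.66040689] ((376.3865966796875, 246.4948272705078), (69.2466812133789, 36.235313415527344), 39.47246170043945) [ 0.67382542 -0.07333397  0.015     ]
```

Call:
servo_tool([
  {"grip": 0.3,"x": -1,"y": 0,"z": 38,"roll": 0},
  {"grip": 0.3,"x": 0,"y": 0,"z": 38,"roll": 0},
  {"grip": 0.3,"x": 0,"y": 0,"z": 38,"roll": 0},
  {"grip": 0.3,"x": 0,"y": 0,"z": 34,"roll": 0},
  {"grip": 0.3,"x": 0,"y": 0,"z": 0,"roll": 0},
], grip_force=25)

```text
clock: 1.98
tcp_pos: [0.5047, 0.0164, 0.0372]
orientation: [-0.005, 0.692, 0.721, -0.004]
wrist_force: [-1.2, 0.0, 0.2]
finger_gap: 0.0594
grip_force: 0.0
```

Call:
servo_tool([
  {"grip": 1,"x": 0,"y": 0,"z": 0,"roll": 0},
  {"grip": 1,"x": 0,"y": 0,"z": 0,"roll": 0},
  {"grip": 1,"x": 0,"y": 0,"z": 0,"roll": 0},
  {"grip": 1,"x": 0,"y": 0,"z": 0,"roll": 0},
  {"grip": 1,"x": 0,"y": 0,"z": 0,"roll": 0},
])

```text
clock: 2.4
tcp_pos: [0.5129, 0.016, 0.0457]
orientation: [0.002, 0.692, 0.722, 0.001]
wrist_force: [0.1, -1.1, 6.9]
finger_gap: 0.0214
grip_force: 27.2
```

Call:
servo_tool([
  {"grip": 1,"x": 0,"y": 0,"z": -40,"roll": 0},
  {"grip": 1,"x": 0,"y": 0,"z": -35,"roll": 0},
  {"grip": 1,"x": 0,"y": 0,"z": 0,"roll": 0},
])

```text
clock: 2.65
tcp_pos: [0.5153, 0.016, 0.1256]
orientation: [0.005, 0.692, 0.722, 0.003]
wrist_force: [1.2, 0.3, -0.3]
finger_gap: 0.021
grip_force: 26.7
```

```bash
python3 - <<'E'
from h import *
s=env.get_state(); print(s["tcp_pos"],s["finger_gap"],s["grip_force"]); plan([.670,.137,.115],theta())
C,im=shot("top","t2.png")
E
```

```text
[0.51529442 0.01599933 0.12559239] 0.021007008882564633 26.71320676803589
1 {'x': np.float64(22.9), 'y': np.float64(31.9), 'z': np.float64(2.1), 'roll': np.float64(-0.0)}
2 {'x': np.float64(22.9), 'y': np.float64(31.9), 'z': np.float64(2.1), 'roll': np.float64(-0.0)}
3 {'x': np.float64(22.9), 'y': np.float64(31.9), 'z': np.float64(2.1), 'roll': np.float64(-0.0)}
4 {'x': np.float64(22.9), 'y': np.float64(31.9), 'z': np.float64(2.1), 'roll': np.float64(-0.0)}
5 {'x': np.float64(22.9), 'y': np.float64(31.9), 'z': np.float64(2.1), 'roll': np.float64(-0.0)}
```

Call:
servo_tool([
  {"grip": 1,"x": 23,"y": 32,"z": 0,"roll": 0},
  {"grip": 1,"x": 23,"y": 32,"z": 0,"roll": 0},
  {"grip": 1,"x": 23,"y": 32,"z": 0,"roll": 0},
  {"grip": 1,"x": 23,"y": 32,"z": 0,"roll": 0},
  {"grip": 1,"x": 23,"y": 32,"z": 0,"roll": 0},
])

```text
clock: 3.12
tcp_pos: [0.6666, 0.1394, 0.1178]
orientation: [-0.0, 0.692, 0.722, -0.0]
wrist_force: [0.6, -0.7, 0.6]
finger_gap: 0.0213
grip_force: 26.7
```

Call:
servo_tool([
  {"grip": 1,"x": 0,"y": 0,"z": 0,"roll": 0},
  {"grip": 1,"x": 0,"y": 0,"z": 0,"roll": 0},
  {"grip": 1,"x": 0,"y": 0,"z": 0,"roll": 0},
])

```text
clock: 3.37
tcp_pos: [0.6647, 0.1382, 0.117]
orientation: [-0.001, 0.692, 0.722, -0.001]
wrist_force: [0.7, -0.9, -0.7]
finger_gap: 0.0211
grip_force: 26.7
```

```bash
python3 - <<'E'
from h import *
s=env.get_state(); print(s["tcp_pos"],theta(),s["finger_gap"],s["grip_force"])
C,im=shot("wrist","w2.png")
E
```

```text
[0.66474013 0.13818552 0.1170185 ] 92.47374665582072 0.021100270029410735 26.69448673725128
```

View pics/w2.png

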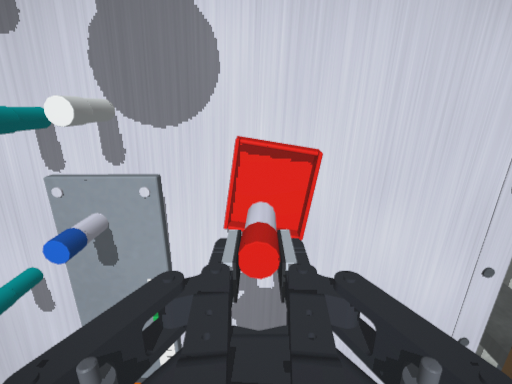

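The tube is held upright over the red tray, whose rim corners are about (237,138), (321,151), (304,238) and (226,228).

```bash
python3 - <<'E'
from h import *
C=cam("wrist"); c=[onz(C,u,v,.02)[:2] for u,v in((237,138),(321,151),(304,238),(226,228))]; print(np.round(c,3),np.mean(c,0))
E
```

```text
[[0.643 0.187]
 [0.718 0.179]
 [0.711 0.092]
 [0.633 0.099]] [0.67646074 0.13936176]
```

Call:
servo_tool([
  {"grip": 1,"x": 0,"y": 7,"z": 35,"roll": 0},
  {"grip": 1,"x": 0,"y": 0,"z": 30,"roll": 0},
  {"grip": 1,"x": 0,"y": 0,"z": 12,"roll": 0},
  {"grip": 1,"x": 0,"y": 0,"z": 4,"roll": 0},
  {"grip": 1,"x": 0,"y": 0,"z": 0,"roll": 0},
])

```text
clock: 3.83
tcp_pos: [0.6712, 0.1373, 0.0377]
orientation: [-0.0, 0.692, 0.722, -0.001]
wrist_force: [-0.2, -0.2, -0.6]
finger_gap: 0.0209
grip_force: 25.8
```

Call:
servo_tool([
  {"grip": 1,"x": 0,"y": 0,"z": 0,"roll": 0},
  {"grip": 1,"x": 0,"y": 0,"z": 0,"roll": 0},
])

```text
clock: 4.0
tcp_pos: [0.6728, 0.138, 0.0385]
orientation: [0.0, 0.692, 0.722, 0.0]
wrist_force: [0.3, 0.5, -0.4]
finger_gap: 0.021
grip_force: 25.8
```

Call:
servo_tool([
  {"grip": 1,"x": 0,"y": 0,"z": 2,"roll": 0},
  {"grip": 1,"x": 0,"y": 0,"z": 1,"roll": 0},
  {"grip": 1,"x": 0,"y": 0,"z": 0,"roll": 0},
  {"grip": 1,"x": 0,"y": 0,"z": 0,"roll": 0},
])

```text
clock: 4.33
tcp_pos: [0.6736, 0.1385, 0.0368]
orientation: [0.001, 0.692, 0.722, 0.001]
wrist_force: [-3.3, -1.3, 8.8]
finger_gap: 0.0213
grip_force: 26.4
```

Contact with the tray floor. I'll release and rise.

Call:
servo_tool([
  {"grip": 0.6,"x": 0,"y": 0,"z": 0,"roll": 0},
  {"grip": 0.5,"x": 0,"y": 0,"z": 0,"roll": 0},
  {"grip": 0.5,"x": 0,"y": 0,"z": 0,"roll": 0},
  {"grip": 0.4,"x": 0,"y": 0,"z": -20,"roll": 0},
  {"grip": 0.4,"x": 0,"y": 0,"z": -40,"roll": 0},
])

```text
clock: 4.75
tcp_pos: [0.6684, 0.138, 0.0884]
orientation: [-0.004, 0.692, 0.722, -0.004]
wrist_force: [1.1, -0.6, -1.0]
finger_gap: 0.0509
grip_force: 0.0
```

Call:
servo_tool([
  {"grip": 0.3,"x": 0,"y": 0,"z": -30,"roll": 0},
  {"grip": 0.3,"x": 0,"y": 0,"z": 0,"roll": 0},
  {"grip": 0.3,"x": 0,"y": 0,"z": 0,"roll": 0},
])

```text
clock: 5.0
tcp_pos: [0.6746, 0.1386, 0.1269]
orientation: [0.002, 0.692, 0.722, 0.002]
wrist_force: [0.1, -0.2, -0.7]
finger_gap: 0.0598
grip_force: 0.0
```

```bash
python3 - <<'E'
from h import *
s=env.get_state(); print(s["tcp_pos"],theta(),s["finger_gap"],s["grip_force"])
C,im=shot("wrist","w3.png"); hsv=cv2.cvtColor(im,cv2.COLOR_RGB2HSV)
print(im[::24,200:340:12].shape)
m=cv2.inRange(hsv,np.array((105,130,60)),np.array((125,255,255))); m[:,250:]=0
n,l,st,ce=cv2.connectedComponentsWithStats(m); i=1+st[1:,4].argmax(); print(st[i],ce[i],onz(C,*ce[i],.065))
plan([.5015,.095,.127],92.87)
E
```

```text
[0.67460991 0.13863632 0.12693804] 92.44338737080312 0.059762119601717664 0.0
(16, 12, 3)
[ 38 224  44  34 965] [ 59.62694301 240.72746114] [0.50679834 0.09982348 0.065     ]
1 {'x': np.float64(-7.2), 'y': np.float64(-34.7), 'z': np.float64(-0.4), 'roll': np.float64(-0.09)}
2 {'x': np.float64(-7.2), 'y': np.float64(-34.7), 'z': np.float64(-0.4), 'roll': np.float64(-0.09)}
3 {'x': np.float64(-7.1), 'y': np.float64(-34.7), 'z': np.float64(-0.4), 'roll': np.float64(-0.09)}
4 {'x': np.float64(-7.1), 'y': np.float64(-34.7), 'z': np.float64(-0.4), 'roll': np.float64(-0.09)}
5 {'x': np.float64(-7.0), 'y': np.float64(-34.7), 'z': np.float64(-0.4), 'roll': np.float64(-0.09)}
```

View pics/w3.png

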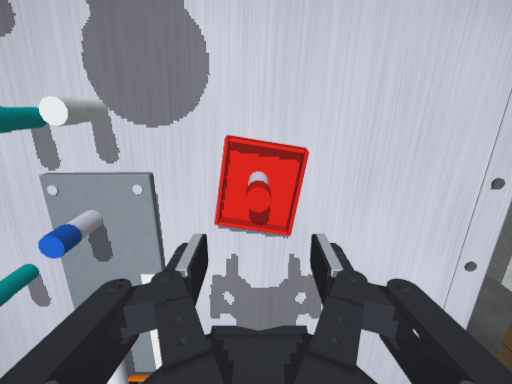

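The red tube stands in the middle of its tray (base about (258,180), cap (258,200)). Now the blue one.

Call:
servo_tool([
  {"grip": 0.3,"x": -7,"y": -34.5,"z": 0,"roll": -0.1},
  {"grip": 0.3,"x": -7,"y": -34.5,"z": 0,"roll": -0.1},
  {"grip": 0.3,"x": -7,"y": -34.5,"z": 0,"roll": -0.1},
  {"grip": 0.3,"x": -7,"y": -34.5,"z": 0,"roll": -0.1},
  {"grip": 0.3,"x": -7,"y": -34.5,"z": 0,"roll": 0},
])

```text
clock: 5.47
tcp_pos: [0.4988, 0.0952, 0.1219]
orientation: [-0.001, 0.689, 0.725, -0.002]
wrist_force: [-1.0, -0.1, 0.8]
finger_gap: 0.0598
grip_force: 0.0
```

Call:
servo_tool([
  {"grip": 0.3,"x": 0,"y": 0,"z": 0,"roll": 0},
  {"grip": 0.3,"x": 0,"y": 0,"z": 0,"roll": 0},
])

```text
clock: 5.63
tcp_pos: [0.4984, 0.0953, 0.1224]
orientation: [-0.002, 0.689, 0.724, -0.002]
wrist_force: [1.1, 0.3, 0.1]
finger_gap: 0.0597
grip_force: 0.0
```

```bash
python3 - <<'E'
from h import *
s=env.get_state(); print(s["tcp_pos"],theta())
C,im=shot("wrist","w4.png"); hsv=cv2.cvtColor(im,cv2.COLOR_RGB2HSV)
m=cv2.inRange(hsv,np.array((105,130,60)),np.array((125,255,255))); m[:,:200]=0; m[:,310:]=0
n,l,st,ce=cv2.connectedComponentsWithStats(m); i=1+st[1:,4].argmax(); t=st[i]
u=t[0]+(t[2]-1)/2; v=t[1]+t[3]-.5-t[2]*.46; print(t,ce[i],onz(C,u,v,.072))
plan([.502,.0955,.041],92.87)
E
```

```text
[0.49835069 0.09526832 0.12242778] 92.8192521159625
[253 187  28  35 753] [266.2934927  204.32934927] [0.50385492 0.09775326 0.072     ]
1 {'x': np.float64(0.0), 'y': np.float64(0.3), 'z': np.float64(27.4), 'roll': np.float64(-0.02)}
2 {'x': np.float64(0.0), 'y': np.float64(0.3), 'z': np.float64(27.4), 'roll': np.float64(-0.02)}
3 {'x': np.float64(0.0), 'y': np.float64(0.3), 'z': np.float64(27.4), 'roll': np.float64(-0.02)}
```

Call:
servo_tool([
  {"grip": 0.3,"x": 1,"y": 4,"z": 28,"roll": 0},
  {"grip": 0.3,"x": 0,"y": 0,"z": 28,"roll": 0},
  {"grip": 0.3,"x": 0,"y": 0,"z": 25,"roll": 0},
  {"grip": 0.3,"x": 0,"y": 0,"z": 0,"roll": 0},
  {"grip": 0.3,"x": 0,"y": 0,"z": 0,"roll": 0},
])

```text
clock: 6.1
tcp_pos: [0.5057, 0.0968, 0.0419]
orientation: [-0.001, 0.689, 0.724, -0.001]
wrist_force: [-0.0, 0.5, 0.4]
finger_gap: 0.0599
grip_force: 0.0
```

Call:
servo_tool([
  {"grip": 1,"x": 0,"y": 0,"z": 0,"roll": 0},
  {"grip": 1,"x": 0,"y": 0,"z": 0,"roll": 0},
  {"grip": 1,"x": 0,"y": 0,"z": 0,"roll": 0},
  {"grip": 1,"x": 0,"y": 0,"z": 0,"roll": 0},
  {"grip": 1,"x": 0,"y": 0,"z": 0,"roll": 0},
])

```text
clock: 6.52
tcp_pos: [0.5075, 0.0968, 0.0447]
orientation: [0.001, 0.689, 0.724, 0.001]
wrist_force: [1.2, 0.4, 3.8]
finger_gap: 0.0214
grip_force: 24.5
```

Call:
servo_tool([
  {"grip": 1,"x": 0,"y": 0,"z": -40,"roll": 0},
  {"grip": 1,"x": 0,"y": 0,"z": -40,"roll": 0},
  {"grip": 1,"x": 0,"y": 0,"z": 0,"roll": 0},
  {"grip": 1,"x": 0,"y": 0,"z": 0,"roll": 0},
])

```text
clock: 6.85
tcp_pos: [0.5084, 0.0969, 0.1263]
orientation: [0.002, 0.689, 0.724, 0.002]
wrist_force: [0.2, -0.1, -1.1]
finger_gap: 0.0214
grip_force: 25.0
```

```bash
python3 - <<'E'
from h import *
s=env.get_state(); print(s["tcp_pos"],theta(),s["finger_gap"],s["grip_force"])
plan([.664,-.111,s["tcp_pos"][2]],92.87)
E
```

```text
[0.5083566  0.09685417 0.12628504] 92.84833913036373 0.021430556782716412 25.02484381198883
1 {'x': np.float64(-30.8), 'y': np.float64(20.7), 'z': np.float64(-0.0), 'roll': np.float64(-0.0)}
2 {'x': np.float64(-30.8), 'y': np.float64(20.7), 'z': np.float64(-0.0), 'roll': np.float64(-0.0)}
3 {'x': np.float64(-30.8), 'y': np.float64(20.7), 'z': np.float64(-0.0), 'roll': np.float64(-0.0)}
4 {'x': np.float64(-30.8), 'y': np.float64(20.7), 'z': np.float64(-0.0), 'roll': np.float64(-0.0)}
5 {'x': np.float64(-30.8), 'y': np.float64(20.7), 'z': np.float64(-0.0), 'roll': np.float64(-0.0)}
6 {'x': np.float64(-30.8), 'y': np.float64(20.7), 'z': np.float64(-0.0), 'roll': np.float64(-0.0)}
7 {'x': np.float64(-30.8), 'y': np.float64(20.7), 'z': np.float64(-0.0), 'roll': np.float64(-0.0)}
```

Call:
servo_tool([
  {"grip": 1,"x": -31,"y": 21,"z": 0,"roll": 0},
  {"grip": 1,"x": -31,"y": 21,"z": 0,"roll": 0},
  {"grip": 1,"x": -31,"y": 21,"z": 0,"roll": 0},
  {"grip": 1,"x": -31,"y": 21,"z": 0,"roll": 0},
  {"grip": 1,"x": -31,"y": 21,"z": 0,"roll": 0},
])

```text
clock: 7.27
tcp_pos: [0.6184, -0.0541, 0.1218]
orientation: [-0.001, 0.689, 0.725, -0.001]
wrist_force: [0.5, 0.5, 0.5]
finger_gap: 0.021
grip_force: 25.0
```

Call:
servo_tool([
  {"grip": 1,"x": -31,"y": 21,"z": 0,"roll": 0},
  {"grip": 1,"x": -30,"y": 21,"z": 0,"roll": 0},
  {"grip": 1,"x": 0,"y": 0,"z": 0,"roll": 0},
  {"grip": 1,"x": 0,"y": 0,"z": 0,"roll": 0},
  {"grip": 1,"x": 0,"y": 0,"z": 0,"roll": 0},
])

```text
clock: 7.68
tcp_pos: [0.6622, -0.1114, 0.1214]
orientation: [-0.002, 0.69, 0.724, -0.001]
wrist_force: [-0.8, -0.3, -0.7]
finger_gap: 0.0211
grip_force: 25.1
```

```bash
python3 - <<'E'
from h import *
s=env.get_state(); print(s["tcp_pos"],theta(),s["finger_gap"],s["grip_force"])
C,im=shot("wrist","w5.png"); hsv=cv2.cvtColor(im,cv2.COLOR_RGB2HSV)
m=cv2.inRange(hsv,np.array((105,130,40)),np.array((125,255,255)))
n,l,st,ce=cv2.connectedComponentsWithStats(m); i=1+st[1:,4].argmax(); p=np.argwhere(l==i)[:,::-1].astype(np.int32); print(st[i])
ap=cv2.approxPolyDP(cv2.convexHull(p),8,True)[:,0]; 
for q in ap: print(q,onz(C,*q,.02).round(3))
E
```

```text
[ 0.66219557 -0.11140938  0.12142393] 92.81048862560696 0.021075982112584424 25.095680058002472
[ 222  135   94  100 6959]
[315 148] [ 0.711 -0.068  0.02 ]
[299 234] [ 0.705 -0.155  0.02 ]
[222 225] [ 0.627 -0.149  0.02 ]
[231 135] [ 0.634 -0.06   0.02 ]
```

Call:
servo_tool([
  {"grip": 1,"x": 3,"y": 6,"z": 38,"roll": 0},
  {"grip": 1,"x": 0,"y": 0,"z": 34,"roll": 0},
  {"grip": 1,"x": 0,"y": 0,"z": 12,"roll": 0},
  {"grip": 1,"x": 0,"y": 0,"z": 3,"roll": 0},
  {"grip": 1,"x": 0,"y": 0,"z": 1.5,"roll": 0},
])

```text
clock: 8.15
tcp_pos: [0.6676, -0.1068, 0.0345]
orientation: [-0.001, 0.689, 0.725, -0.001]
wrist_force: [0.7, 0.0, 0.1]
finger_gap: 0.0209
grip_force: 24.4
```

Call:
servo_tool([
  {"grip": 1,"x": 0,"y": 0,"z": 0,"roll": 0},
  {"grip": 1,"x": 0,"y": 0,"z": 0,"roll": 0},
  {"grip": 1,"x": 0,"y": 0,"z": 0,"roll": 0},
])

```text
clock: 8.4
tcp_pos: [0.6698, -0.1082, 0.0358]
orientation: [0.001, 0.689, 0.725, 0.0]
wrist_force: [-0.3, 0.4, -1.3]
finger_gap: 0.0215
grip_force: 24.4
```

Call:
servo_tool([
  {"grip": 1,"x": 0,"y": 0,"z": 1,"roll": 0},
  {"grip": 1,"x": 0,"y": 0,"z": 0,"roll": 0},
  {"grip": 1,"x": 0,"y": 0,"z": 0,"roll": 0},
])

```text
clock: 8.65
tcp_pos: [0.6698, -0.1085, 0.0344]
orientation: [0.0, 0.689, 0.724, 0.0]
wrist_force: [0.3, -1.0, 1.9]
finger_gap: 0.021
grip_force: 24.6
```

Call:
servo_tool([
  {"grip": 0.6,"x": 0,"y": 0,"z": 0,"roll": 0},
  {"grip": 0.5,"x": 0,"y": 0,"z": 0,"roll": 0},
  {"grip": 0.5,"x": 0,"y": 0,"z": 0,"roll": 0},
  {"grip": 0.5,"x": 0,"y": 0,"z": -20,"roll": 0},
  {"grip": 0.4,"x": 0,"y": 0,"z": -40,"roll": 0},
])

```text
clock: 9.07
tcp_pos: [0.6653, -0.1073, 0.0883]
orientation: [-0.005, 0.689, 0.724, -0.003]
wrist_force: [0.2, 0.0, 0.0]
finger_gap: 0.051
grip_force: 0.0
```

Call:
servo_tool([
  {"grip": 0.2,"x": 0,"y": 0,"z": -40,"roll": 0},
  {"grip": 0.2,"x": -10,"y": -37,"z": -15,"roll": 0},
  {"grip": 0.2,"x": -10,"y": -37,"z": 0,"roll": 0},
  {"grip": 0.2,"x": -10,"y": -37,"z": 0,"roll": 0},
  {"grip": 0.2,"x": -10,"y": -37,"z": 0,"roll": 0},
])

```text
clock: 9.48
tcp_pos: [0.5224, -0.156, 0.1493]
orientation: [0.001, 0.689, 0.725, 0.0]
wrist_force: [-0.5, -1.0, 0.7]
finger_gap: 0.0684
grip_force: 0.0
```

Call:
servo_tool([
  {"grip": 0.2,"x": 0,"y": -8,"z": 0,"roll": 0},
  {"grip": 0.2,"x": 0,"y": 0,"z": 0,"roll": 0},
  {"grip": 0.2,"x": 0,"y": 0,"z": 0,"roll": 0},
])

```text
clock: 9.73
tcp_pos: [0.5161, -0.1564, 0.1494]
orientation: [0.001, 0.69, 0.724, 0.0]
wrist_force: [1.3, 0.4, 0.2]
finger_gap: 0.0683
grip_force: 0.0
```

```bash
python3 - <<'E'
from h import *
s=env.get_state(); print(s["tcp_pos"],theta(),s["finger_gap"],s["grip_force"])
C,im=shot("wrist","w6.png")
print(env.get_state()["tcp_pos"])
E
```

```text
[ 0.51609228 -0.15643678  0.14942069] 92.79140831257277 0.06827835587151967 0.0
[ 0.51686257 -0.15636189  0.1493277 ]
```

View pics/w6.png

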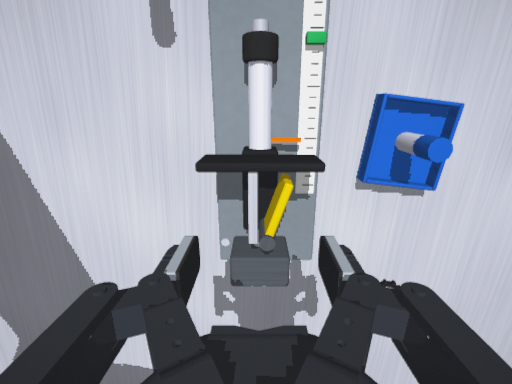

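The blue tube stands in its tray at (425,146). The stop's rear top edge is near row 171, from column 197 to 324. The plate runs along columns 249–258 at the stop, the lever free end is at (288,180), the pointer tip at (300,140) and the mark at (316,37).

```bash
python3 - <<'E'
from h import *
C=cam("wrist"); im=cv2.imread("pics/w6.png"); hsv=cv2.cvtColor(im,cv2.COLOR_BGR2HSV); g=cv2.cvtColor(im,cv2.COLOR_BGR2GRAY)
print("col 215",g[150:178,215],"row162 L",g[162,190:204],"R",g[162,316:330]); print("plate row185",g[185,240:266], "row 210",g[210,240:266])
a=np.radians(92.87); t=env.get_state()["tcp_pos"]; o=complex(t[0],t[1])
def rel(u,v,z): w=onz(C,u,v,z); return np.round(np.array([(q:=np.exp(-1j*a)*(complex(w[0],w[1])-o)).real,q.imag])*1000,1)
print("stop rear L/R rel tcp (cradle axes mm)",rel(197,171,.084),rel(324,171,.084),"plate",rel(253.5,185,.088))
m=cv2.inRange(hsv,np.array((18,140,80)),np.array((34,255,255))); p=np.argwhere(m>0)[:,::-1]; p=p[(p[:,0]>240)&(p[:,0]<310)&(p[:,1]>160)]; print("lever max u",p[p[:,0].argmax()],rel(*p[p[:,0].argmax()],.086))
print("mark",rel(316,38,.020),"ptr",rel(300,140.5,.028))
for n,lo,hi,x0,x1,y0,y1 in(("mark",(50,120,50),(75,255,255),300,335,25,50),("ptr",(5,150,120),(17,255,255),265,310,130,150)):
    q=cv2.inRange(hsv,np.array(lo),np.array(hi)); q=np.argwhere(q>0)[:,::-1]; q=q[(q[:,0]>x0)&(q[:,0]<x1)&(q[:,1]>y0)&(q[:,1]<y1)]; print(n,q.min(0),q.max(0),q.mean(0))
E
```

```text
col 215 [156 152 157 157 107  34  35  34  35  36  34  36  38  43  43  45  44  44
  42  42  39  76 155 208 207 207 207 207] row162 L [204 204 205 207 203 198 128  58  37  38  38  38  38  37] R [ 36  36  39  37  36  37  37  95 175 203 207 209 212 210]
plate row185 [ 83  83  62  36  31  30  31  42 180 207 211 210 208 204 204 207 206 139
  61  32  30  30  30  30  31  31] row 210 [141 142 119  61  39  42  43  41 178 209 210 208 205 203 202 203 205 139
  61  39  42  41  41  42  42  42]
stop rear L/R rel tcp (cradle axes mm) [28.4 49.2] [ 28.4 -52. ] plate [18.   4.2]
lever max u [292 183] [ 19.1 -26.6]
mark [135.9 -51.5] ptr [ 45.4 -40.3]
mark [306  31] [326  43] [315.91666667  37.45      ]
ptr [272 138] [300 141] [285.87826087 139.48695652]
```

Call:
servo_tool([
  {"grip": 0.15,"x": 10,"y": 2,"z": 0,"roll": 0},
  {"grip": 0.15,"x": 0,"y": 0,"z": 35,"roll": 0},
  {"grip": 0.15,"x": 0,"y": 0,"z": 35,"roll": 0},
  {"grip": 0.15,"x": 0,"y": 0,"z": 24,"roll": 0},
  {"grip": 0.15,"x": 0,"y": 0,"z": 0,"roll": 0},
])

```text
clock: 10.2
tcp_pos: [0.5146, -0.1432, 0.0496]
orientation: [-0.004, 0.689, 0.725, -0.001]
wrist_force: [-1.4, 0.8, 0.1]
finger_gap: 0.0725
grip_force: 0.0
```

Call:
servo_tool([
  {"grip": 0.15,"x": 0,"y": 0,"z": 0,"roll": 0},
  {"grip": 0.15,"x": 0,"y": 0,"z": 0,"roll": 0},
  {"grip": 0.15,"x": 0,"y": 0,"z": 0,"roll": 0},
])

```text
clock: 10.45
tcp_pos: [0.5191, -0.1464, 0.0567]
orientation: [0.002, 0.689, 0.725, 0.001]
wrist_force: [-0.3, -0.6, 0.1]
finger_gap: 0.0726
grip_force: 0.0
```

```bash
python3 - <<'E'
from h import *
s=env.get_state(); print(s["tcp_pos"],s["wrist_force"],s["finger_gap"])
C,im=shot("wrist","w7.png")
E
```

```text
[ 0.519106   -0.14638122  0.05672809] [-0.31270672 -0.60860688  0.06661484] 0.07255858757067775
```

View pics/w7.png

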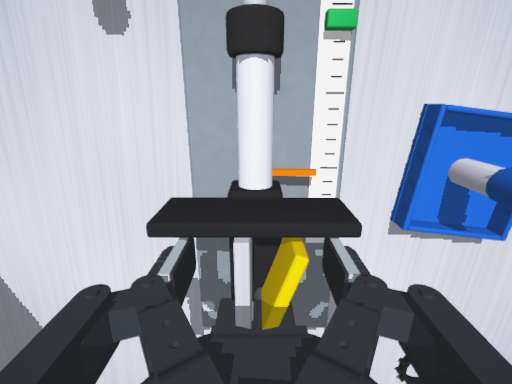

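The fingers straddle the plate (column 243) and lever (tip at 308), behind the stop (rows 198–236). Pushing most of the way now.

Call:
servo_tool([
  {"grip": 0.15,"x": 8,"y": -1,"z": 0,"roll": 0},
  {"grip": 0.15,"x": 18,"y": 0,"z": 0,"roll": 0},
  {"grip": 0.15,"x": 20,"y": 0,"z": 0,"roll": 0},
  {"grip": 0.15,"x": 20,"y": 0,"z": 0,"roll": 0},
  {"grip": 0.15,"x": 14,"y": 0,"z": 0,"roll": 0},
])

```text
clock: 10.92
tcp_pos: [0.5141, -0.0666, 0.0567]
orientation: [0.003, 0.69, 0.724, 0.0]
wrist_force: [2.7, -6.0, -0.7]
finger_gap: 0.0728
grip_force: 3.1
```

Call:
servo_tool([
  {"grip": 0.15,"x": 5,"y": 0,"z": 0,"roll": 0},
  {"grip": 0.15,"x": 0,"y": 0,"z": 0,"roll": 0},
  {"grip": 0.15,"x": 0,"y": 0,"z": 0,"roll": 0},
  {"grip": 0.15,"x": 0,"y": 0,"z": 0,"roll": 0},
])

```text
clock: 11.25
tcp_pos: [0.5131, -0.0622, 0.0558]
orientation: [0.001, 0.69, 0.724, 0.0]
wrist_force: [1.4, -3.6, 2.6]
finger_gap: 0.0722
grip_force: 2.0
```

```bash
cat > m.py <<'E'
from h import *
import sys
s=env.get_state(); print(s["tcp_pos"],s["wrist_force"],s["finger_gap"],s["grip_force"])
C,im=shot("wrist",sys.argv[1]); hsv=cv2.cvtColor(im,cv2.COLOR_RGB2HSV); a=np.radians(92.87); r={}
for n,lo,hi,x0,x1 in(("mark",(50,120,50),(75,255,255),290,400),("ptr",(5,150,120),(17,255,255),265,340)):
    m=cv2.inRange(hsv,np.array(lo),np.array(hi)); m[:,:x0]=0; m[:,x1:]=0
    k,l,st,ce=cv2.connectedComponentsWithStats(m); i=1+st[1:,4].argmax(); print(n,st[i],ce[i])
    q=np.argwhere(l==i)[:,::-1]
    if n=="mark": top=q[:,1].min(); bot=q[:,1].max(); p=[onz(C,ce[i][0],v,z) for v,z in((top,.02),(bot,.02),(top,.012),(bot,.012))]
    else:
        q=q[q[:,0]>q[:,0].max()-6]; p=[onz(C,q[:,0].mean(),q[:,1].mean(),.027)]
    r[n]=[round((np.exp(-1j*a)*complex(w[0],w[1])).real*1000,1) for w in p]
print(r)
E
python3 m.py w8.png
```

```text
[ 0.51306797 -0.06217051  0.05582074] [ 1.44426022 -3.60894031  2.60276299] 0.07220447944660362 2.0336202532052994
mark [319 152  28  16 408] [332.47058824 159.13235294]
ptr [276 178  43   8 293] [296.4778157  181.91808874]
{'mark': [np.float64(-39.2), np.float64(-49.5), np.float64(-40.6), np.float64(-51.3)], 'ptr': [np.float64(-57.7)]}
```

View pics/w8.png

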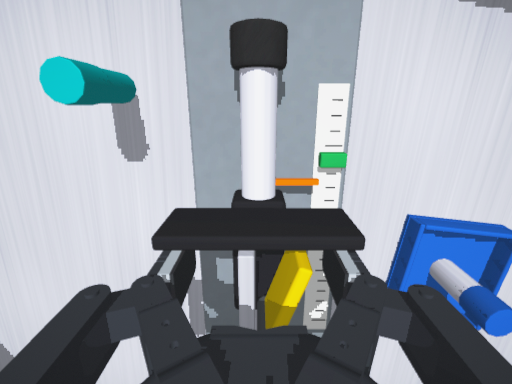

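The pointer (row 182) is about 12.7 mm short of the mark's middle (rows 152–167), and the lever is still open.

Call:
servo_tool([
  {"grip": 0.15,"x": 6.5,"y": 0,"z": 0,"roll": 0},
  {"grip": 0.15,"x": 6,"y": 0,"z": 0,"roll": 0},
  {"grip": 0.15,"x": 0,"y": 0,"z": 0,"roll": 0},
  {"grip": 0.15,"x": 0,"y": 0,"z": 0,"roll": 0},
  {"grip": 0.15,"x": 0,"y": 0,"z": 0,"roll": 0},
])

```text
clock: 11.72
tcp_pos: [0.5115, -0.0493, 0.0549]
orientation: [0.0, 0.69, 0.724, -0.0]
wrist_force: [1.4, -4.8, 2.6]
finger_gap: 0.0724
grip_force: 2.3
```

```bash
python3 m.py w9.png
```

```text
[ 0.51145966 -0.04933838  0.05489354] [ 1.40544349 -4.78998363  2.64249741] 0.07235832402276876 2.324446588754654
mark [320 171  27  15 390] [333.03589744 177.9       ]
ptr [277 179  44   7 298] [298.27181208 181.95973154]
{'mark': [np.float64(-39.1), np.float64(-49.0), np.float64(-41.0), np.float64(-51.4)], 'ptr': [np.float64(-44.6)]}
```

Call:
servo_tool([
  {"grip": 0.15,"x": 0,"y": 0,"z": 0,"roll": 0},
  {"grip": 0.15,"x": 0,"y": 0,"z": 0,"roll": 0},
  {"grip": 0.3,"x": 0,"y": 0,"z": 0,"roll": 0},
  {"grip": 0.4,"x": 0,"y": 0,"z": 0,"roll": 0},
  {"grip": 0.5,"x": 0,"y": 0,"z": 0,"roll": 0},
], grip_force=40)

```text
clock: 12.18
tcp_pos: [0.5145, -0.0496, 0.056]
orientation: [0.003, 0.689, 0.724, 0.002]
wrist_force: [9.2, -4.8, 1.3]
finger_gap: 0.0431
grip_force: 4.7
```

```bash
python3 m.py w10.png
```

```text
[ 0.51449893 -0.04958777  0.05595763] [ 9.19908507 -4.77737052  1.31095957] 0.04308144607532409 4.745212867856026
mark [315 170  27  15 389] [327.93573265 176.89203085]
ptr [272 179  44   7 293] [292.9112628  181.93856655]
{'mark': [np.float64(-39.1), np.float64(-49.1), np.float64(-41.0), np.float64(-51.4)], 'ptr': [np.float64(-45.2)]}
```

Call:
servo_tool([
  {"grip": 0.6,"x": 0,"y": 0,"z": 0,"roll": 0},
  {"grip": 0.7,"x": 0,"y": 0,"z": 0,"roll": 0},
  {"grip": 0.8,"x": 0,"y": 0,"z": 0,"roll": 0},
  {"grip": 1,"x": 0,"y": 0,"z": 0,"roll": 0},
  {"grip": 1,"x": 0,"y": 0,"z": 0,"roll": 0},
])

```text
clock: 12.65
tcp_pos: [0.5114, -0.0497, 0.0563]
orientation: [0.001, 0.689, 0.724, -0.0]
wrist_force: [-2.7, -5.8, 15.7]
finger_gap: 0.018
grip_force: 41.6
```

Call:
servo_tool([
  {"grip": 1,"x": 0,"y": 0,"z": 0,"roll": 0},
  {"grip": 1,"x": 0,"y": 0,"z": 0,"roll": 0},
  {"grip": 1,"x": 0,"y": 0,"z": 0,"roll": 0},
  {"grip": 1,"x": 0,"y": 0,"z": 0,"roll": 0},
])

```text
clock: 12.98
tcp_pos: [0.5115, -0.0497, 0.0563]
orientation: [0.001, 0.689, 0.724, -0.0]
wrist_force: [-2.2, -5.1, 13.2]
finger_gap: 0.0181
grip_force: 41.5
```

```bash
python3 m.py w11.png
```

```text
[ 0.51145461 -0.04969792  0.05634042] [-2.2418719  -5.11039052 13.15770343] 0.018096257682874775 41.53911156579852
mark [319 170  28  15 385] [332.6025974  176.89350649]
ptr [277 178  43   8 310] [297.16451613 181.70322581]
{'mark': [np.float64(-39.1), np.float64(-49.1), np.float64(-41.0), np.float64(-51.5)], 'ptr': [np.float64(-45.2)]}
```

View pics/w11.png

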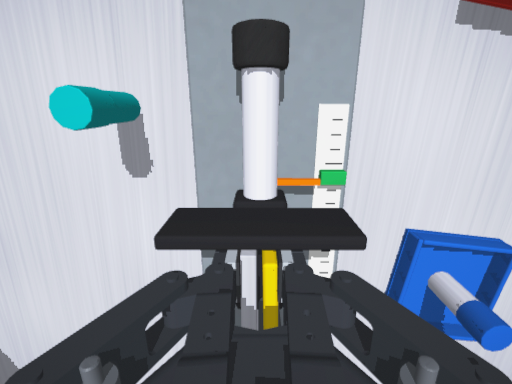

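The lever lies flat along the plate with the fingers on both (columns 240–278). The pointer (row 182) is within 1 mm of the mark's middle, and the blue tube is upright. Handing in.

```bash
python3 -c "
from workcell import env
print(env.hand_in())"
```

```text
the job is handed in; nothing more can be done
None
```

Job handed in at about 13 s on the robot's clock: both tubes stand in their trays, the pointer is within about 1 mm of the green mark's middle, and the lever is shut and still gripped at about 41 N; the hand-in returned no verdict.

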